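# Let the oranges out of the fruit chute and ease the lid shut

## Robot

A 7-joint arm with a two-finger parallel gripper is mounted at the origin on the work surface. World frame = base frame: x ahead of the robot, y to its left, z up, the work surface at z = 0. Lengths are in m, angles in rad, forces in N, time in s.
With the tool pointing down it reaches from about 0.35 to 0.9 m from the base axis. Payload 19.9 kg.
Tool frame: the origin (TCP) lies between the finger pads; the fingertips stand 8 mm ahead of it and the grasp point (between the pads) lies 11 mm behind it (arm.tip_extent is the distance from the TCP to the fingertips, in m); y points along the fingers, z is the direction in which the jaws open and shut, and the axes are right-handed (so a half turn about y gives the same grasp; the last joint's range is limited). The gripper opens to 85 mm and grips with 20 to 120 N. Pads are 22 mm wide; open, the fingers measure 114 mm over their backs; the gripper's body (76 mm by 85 mm) begins 54 mm behind the grasp point. The pads swing forward as they close: fully open they stand 13 mm farther back than shut.
Start: joints at [1.286, 0.417, -0.01, 1.614, 0.005, 1.111, -0.053], TCP at [0.151, -0.606, 0.239] pointing down, gripper open.
Joint ranges: [-2.81, 2.81], [-0.39, 2.02], [-1.27, 1.25], [0.06, 2.57], [-1.19, 4.33], [0.19, 2], [-2.82, 2.82]. Speed limits (rad/s): [1.89, 1.89, 2.39, 2.39, 3.01, 3.01, 3.01].

## Interface

Orientations are given as a unit quaternion [x, y, z, w].
In Python, from station import get_obs, get_image, get_calibration, arm gives the robot as it stands.
- The arm moves only by the tool apply_moves, never from a script. Its argument "rows" is a list of rows, each a list of 5 numbers: the closure, from 0 (fully open) to 1 (shut), then the shift along the world's x, y, z in mm, then the turn about the world's z in rad. A call has 1 to 20 rows; each row shifts and turns the commanded pose from where the row before left it; what a row does not reach is not made up. A row lasts 1/8 s, in which the tool goes at most 62.5 mm and 10.7 degrees, less where a joint would pass 70% of its speed; a pose out of reach is approached as far as the arm can. A call is refused whole if a number of a shift passes 62.5 or a number of a turn 0.188, either way. A call with a gripper value outside its range is refused whole. The fingers move at their own pace and stop on an object; "force" is the grip in N (left out, the last holds). Time passes only in rows, so rows that do not move let the fingers close. It gives the time, the measured TCP pose, the force and the opening at its end, in the units of the state.
- get_obs(): the state, without advancing time (a new reading comes with each control period).
- get_image(name): name is "scene" or "top"; returns the picture (480x640x3 uint8, red, green, blue); there is no depth.
- get_calibration(name): a dict with "mtx" (3x3 intrinsics, pixels), "R" (3x3) and "t" (3): a world point X has camera coordinates R X + t. Camera axes: x right, y down, z forward; pixel columns grow to the right and rows downward; lengths in m; the calibration is good to about 2 mm. A picture is of the moment at which its call begins. get_calibration takes no time and is no camera call.
- arm.finish_job(): hands the job in, once; it reports no verdict.
The state is a dict: "clock": time; "joint_pos": joint angles; "qvel": joint speeds; "joint_torque": joint torques, N m; "ee_pos": TCP position; "tcp_rot": TCP orientation; "contact_force": force on the tool from outside, world axes, zero at the start; "torque": the same for the moment, N m; "width": finger opening in m.
Only numpy, scipy, OpenCV 4.12 (cv2) and the standard library are available. Lean on these libraries where they do the work, as an engineer would, in place of code of your own. Each camera call takes 0.05 s, during which the arm holds its last target.

## Task

At the juice counter, press the fruit dispenser's lever all the way down so that its linked clear lid lifts and both oranges roll out into the open trough, then let the lever up slowly under your fingers so that the lid settles shut without slamming. Touch only the lever: leave the oranges and the lid to move by themselves, do not disturb the jar, cup and shaker standing around, and finish clear of everything.

Things in the scene. Friction and masses are not known exactly. Their poses are not given: they have to be found in the camera images.
- dispenser: steel fruit chute fixed on the counter, 450 x 130 mm base; origin on the counter, z up. +y is downhill: floor slopes 8 degrees from y = -164 (closed upper end) to the end stop at +260 mm. Outside x = -49 to +49, inside 90 mm wide. Walls 150 mm high up to y = +85, 85 mm high beyond (open trough). Lever on the -x side, from a grey linkage box (x = -83 to -49, y = -65 to -15, up to 173 mm high)
- lever (a joint): lever angle in rad: 0 at rest (up), 0.5 fully pressed, at a hard stop. Its axis is along the dispenser's x at y = -40, z = 145 mm; the lever points uphill (-y), so pressing its pad straight down turns it. No catch: the lid's weight pushes it up again with roughly 3 to 5 N at the pad
- lever_pad (a point): centre of the top face of the lever's black pad: press here. Plate 38 (dispenser x) x 46 (y) x 10 mm, 150 mm from the lever axis, at dispenser x = -110, y about -183 mm. At rest 190 mm above the counter, tilted 0.25 rad (far end higher); fully pressed 116 mm high, tilted 0.25 rad the other way. On the way it stays within 8 mm of a vertical line
- lid (a joint): lid angle in rad: 0 shut, about 1.0 fully open. Linked to the lever: it turns by twice the lever's angle. Let go when open, it falls shut hard at over 3 rad/s; eased down over 2 s or more (below 1 rad/s) it settles well
- lid_edge (a point): middle of the top downhill edge of the clear lid with a steel rim: a top plate 100 mm (x) by 124 mm (y), hinged at its uphill edge at dispenser y = -40 mm, z = 155 mm, with a front plate 90 mm tall hanging from its downhill edge (dispenser y = +80 mm), which holds the oranges back
- orange_a: an orange, ball of 72 mm diameter, 190 g, waiting under the lid against its front plate; origin at its centre. In the trough its centre lies beyond dispenser y = +115 mm
- orange_b: a second, equal orange waiting uphill of the first; origin at its centre
- jar: closed glass jar with steel cap, 76 mm diameter, 115 mm tall, on the counter beside the dispenser; origin at the centre of its underside; leave alone
- cup: open steel cup, 80 mm diameter, 110 mm tall, on the counter; origin at the centre of its underside; leave alone
- shaker: small amber jar with black cap, 48 mm diameter, 100 mm tall, on the counter past the dispenser's upper end; origin at the centre of its underside; leave alone
Mind the look-alikes: they are no part of the job. Leave any blue or purple look-alike of the orange_b alone.

How it is judged:
On the way, in this order (a step that is already met when the one before it is completed fails the run):
1. the lid is lifted fully (above 0.9 rad) and both oranges have rolled into the open trough (value of joint lid above 0.9 rad and y of each of orange_a, orange_b in the frame of dispenser above 0.115 m and z of each of orange_a, orange_b in the frame of dispenser below 0.12 m), for 0.2 s.
2. the lid is shut again (value of joint lid below 0.05 rad), for 0.2 s.
At the end, for the whole second after the job is handed in: The lid is shut (within 0.05 rad) and the lever is up (within 0.03 rad); both oranges lie at rest in the open trough, centres more than 115 mm downhill of the dispenser's origin (value of joint lid below 0.05 rad and value of joint lever below 0.03 rad and y of each of orange_a, orange_b in the frame of dispenser above 0.115 m and z of each of orange_a, orange_b in the frame of dispenser below 0.12 m and linear speed of each of orange_a, orange_b below 0.03 m/s); the robot touches nothing.
It fails at once if the lid slams: it closes faster than 2 rad/s in the lower part of its swing (below 0.6 rad) (value of joint lid below 0.6 rad and velocity of joint lid below -2 rad/s).
It fails at once if the robot touches the lid (contact force between any of the fingers, the arm and lid above 0.5 N).
It fails at once if the robot touches an orange (contact force between any of the fingers, the arm and orange_a above 0.5 N or contact force between any of the fingers, the arm and orange_b above 0.5 N).
It fails at once if an orange is lifted or leaves the chute (z of any of orange_a, orange_b in the frame of dispenser above 0.15 m or z of any of orange_a, orange_b in the frame of dispenser below 0.04 m).
It fails at once if a bystander is moved more than 20 mm or tipped (distance of any of jar, cup, shaker from where it was at the start of the episode above 0.02 m or angle between any of jar, cup, shaker's own z axis and vertical above 0.3 rad).
It also fails if it takes over 45 s, if anything falls off the work surface, if the arm or the gripper's body presses on something with over 40 N, if the wrist force passes 120 N, or if a joint passes its speed limit or range.

## Working session

There is one attempt and no reset: what is moved stays moved. The work goes in short steps, Python scripts to look and compute and a tool call to move; the robot and the scene stay as the last step left them, time stands still between calls to the robot, and variables do not carry over. Pictures are saved under pics/ and viewed, and the job is handed in when it is done.

Besides the shell and the picture viewer there is one more tool, called by a JSON object that holds its "op" and its "data", one argument or row to a line. apply_moves: Moves the arm, as the interface text tells. Its arguments: {"type":"object","properties":{"rows":{"type":"array"},"force":{"type":"number"}},"required":["rows"]}

```bash
mkdir -p pics
python3 - <<'E'
from station import *
import cv2
for n in("scene","top"):
    cv2.imwrite(f"pics/{n}0.png",get_image(n)[:,:,::-1]); c=get_calibration(n); print(n,c)
o=get_obs();print(o)
E
```

```text
scene {'mtx': array([[602.68719249,   0.        , 317.67320545],
       [  0.        , 602.68719249, 243.53084019],
       [  0.        ,   0.        ,   1.        ]]), 'R': array([[ 0.59811277,  0.80135355, -0.00967506],
       [ 0.70015169, -0.52837575, -0.48021524],
       [-0.38993426,  0.28044886, -0.87709732]]), 't': array([-0.41769588, -0.33624079,  1.50580157])}
top {'mtx': array([[447.17085818,   0.        , 308.44551446],
       [  0.        , 447.17085818, 248.5989655 ],
       [  0.        ,   0.        ,   1.        ]]), 'R': array([[ 0.02588645, -0.99954964,  0.01517914],
       [-0.99666722, -0.02698088, -0.07698364],
       [ 0.07735852, -0.01313572, -0.9969168 ]]), 't': array([0.06096805, 0.61672578, 1.18737777])}
{'clock': 0.1, 'joint_pos': array([ 1.28553239,  0.41795138, -0.01031662,  1.61413138,  0.00469234,
        1.11067376, -0.05297566]), 'qvel': array([-7.49079781e-05, -1.11236251e-03, -1.68648078e-03, -2.00634120e-03,
        1.60498465e-03, -7.42361380e-04,  1.32286577e-03]), 'joint_torque': array([ 1.65292320e-03, -8.65824652e+01,  6.79933503e-01, -4.35635734e+01,
        1.91972789e-02,  4.87319965e-03,  7.68427344e-05]), 'ee_pos': array([ 0.15077522, -0.60622306,  0.23869228]), 'tcp_rot': array([-0.08606008,  0.7022552 , -0.70146335,  0.08590968]), 'contact_force': array([-0.31175465, -0.2259217 ,  0.02999753]), 'torque': array([ 0.02053431, -0.03143233, -0.05644331]), 'width': 0.08578435577887165}
```

View pics/scene0.png

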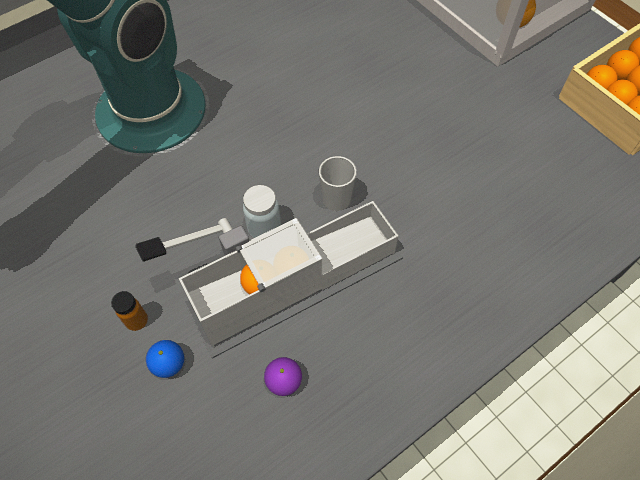

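View pics/top0.png

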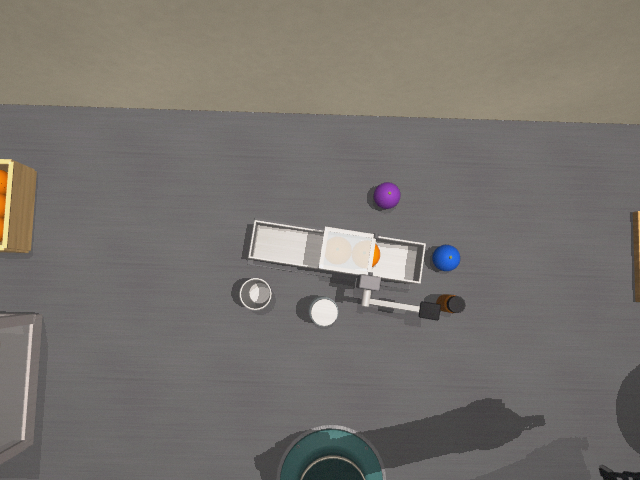

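The top view shows the lever pad (black) at about (430,311) with the shaker's black cap close by at (453,304). In the scene view the pad is at (151,249) and the shaker at (126,303). The oranges are under the lid; the blue (447,258) and purple (387,195) balls are the look-alikes. Next I'll measure the pad, shaker and chute.

```bash
cat > h.py <<'E'
import numpy as np,cv2
from station import *
def P(n):
    c=get_calibration(n);return c['mtx'],c['R'],c['t']
def ray(n,uv,z):
    K,R,t=P(n);d=R.T@np.linalg.solve(K,[*uv,1.]);o=-R.T@t
    return o+d*(z-o[2])/d[2]
def tri(a,b):
    M=[]
    for n in("scene","top"):
        K,R,t=P(n);M.append(K@np.c_[R,t])
    x=cv2.triangulatePoints(M[0],M[1],np.array(a,float).reshape(2,1),np.array(b,float).reshape(2,1))[:,0];return x[:3]/x[3]
def proj(n,X):
    K,R,t=P(n);p=K@(R@np.array(X)+t);return p[:2]/p[2]
E
python3 - <<'E'
from h import *
for n,(x0,y0,x1,y1) in(("scene",(100,225,230,340)),("top",(395,285,475,325))):
    im=cv2.imread(f"pics/{n}0.png")[y0:y1,x0:x1]
    m=(im.max(2)<42).astype(np.uint8)
    k,l,s,c=cv2.connectedComponentsWithStats(m)
    for i in range(1,k):
        if s[i,4]>40:
            cn,_=cv2.findContours((l==i).astype(np.uint8),0,1)
            print(n,c[i]+[x0,y0],s[i,:],(np.array(cv2.boxPoints(cv2.minAreaRect(max(cn,key=len))))+[x0,y0]).tolist())
    cv2.imwrite(f"pics/c_{n}.png",cv2.resize(im,None,fx=6,fy=6,interpolation=cv2.INTER_CUBIC)[:600])
E
```

```text
scene [154.08522727 250.21022727] [ 42  13  24  23 176] [[137.49821853637695, 243.59430694580078], [160.72954177856445, 236.3345193862915], [166.067626953125, 253.4163703918457], [142.83629989624023, 260.6761589050293]]
scene [127.60674157 306.65168539] [14 68 22 21 89] [[112.59136581420898, 307.22080993652344], [129.3045654296875, 292.7360382080078], [138.64212799072266, 303.51014709472656], [121.92892837524414, 317.9949188232422]]
```

View pics/c_scene.png

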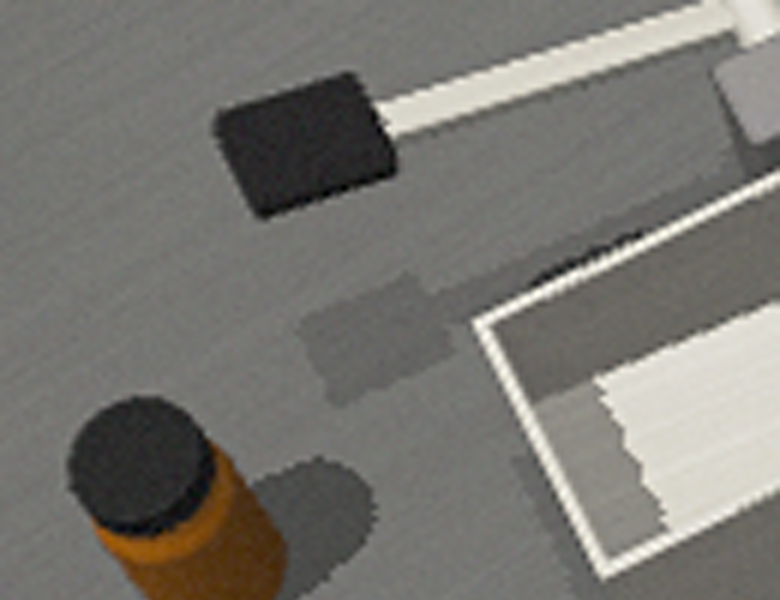

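View pics/c_top.png

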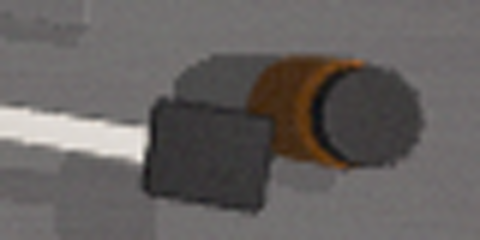

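Run:
```python
from h import *
p=tri((150.8,249),(429.8,311));print("pad",p, proj("scene",p),proj("top",p))
print("pad@.19", ray("scene",(150.8,249),.19),ray("top",(429.8,311),.19))
print("shaker cap", ray("scene",(124,302.5),.1),ray("top",(457,304.2),.1),tri((124,302.5),(457,304.2)))
a=ray("scene",(180.2,279),.15);b=ray("scene",(200.8,320.5),.15);print("upper end",a,b,np.linalg.norm(a-b))
at=ray("top",(425,244.5),.15);bt=ray("top",(420.5,282),.15);print(at,bt)
# trough far end corners z=.085
c=ray("scene",(375,204),.085);d=ray("scene",(397,236),.085);print("trough",c,d,np.linalg.norm(c-d))
c2=ray("top",(255,221.5),.085);d2=ray("top",(249.5,258.5),.085);print(c2,d2)
m=(a+b)/2;e=(c+d)/2;u=(e-m)[:2];print(np.linalg.norm(u));u/=np.linalg.norm(u);print("yaw of +y",np.arctan2(u[1],u[0]))
ut=((c2+d2-at-bt)/2)[:2];print(np.linalg.norm(ut),np.arctan2(ut[1],ut[0]))
x=np.array([u[1],-u[0]])
o=m[:2]+u*.164; print("origin",o,"pad pred",o-.110*x-.183*u)
print("jar",ray("scene",(259.5,195),.115),ray("top",(324,312),.115))
from scipy.spatial.transform import Rotation as R
print(R.from_quat(get_obs()['tcp_rot']).as_matrix())
```

```text
pad [ 0.46480244 -0.20631007  0.18366441] [150.43317941 248.98322933] [429.3573138  310.72578006]
pad@.19 [ 0.46919916 -0.20617607  0.19      ] [ 0.46453888 -0.20553048  0.19      ]
shaker cap [ 0.4839079 -0.2981966  0.1      ] [ 0.47838745 -0.30020958  0.1       ] [ 0.47965432 -0.29963823  0.09434278]
upper end [ 0.53242126 -0.19115277  0.15      ] [ 0.62536668 -0.20344671  0.15      ] 0.09375495614273664
[ 0.62275069 -0.20449496  0.15      ] [ 0.53140453 -0.19409404  0.15      ]
trough [0.59329872 0.22950407 0.085     ] [0.67988708 0.21631277 0.085     ] 0.08758740874970893
[0.67638502 0.2175643  0.085     ] [0.58061622 0.22826528 0.085     ]
0.42415099566234765
yaw of +y 1.4343393040082342
0.42532929234695604 1.449598184182015
origin [ 0.60120353 -0.03482426] pad pred [ 0.46733186 -0.20115939]
jar [0.44635415 0.03987027 0.115     ] [0.45142927 0.03590325 0.115     ]
[[-9.70426379e-01 -3.47285139e-04  2.41397022e-01]
 [-2.41397260e-01  1.08567017e-03 -9.70425775e-01]
 [ 7.49369037e-05 -9.99999350e-01 -1.13739666e-03]]
```

The pad is at about (0.466, -0.206, 0.187): two-view triangulation and the prediction from the chute geometry agree within about 5 mm, and 190 mm is the expected height. The shaker axis is about 93 mm away and its top is at z = 0.1, below everything the tool will reach. I'll shut the fingers, align them with the lever (a turn of about -0.37) and go above the pad.

{"op": "apply_moves", "data": {
  "rows": [
    [1,0,0,20,0],
    [1,20,25,10,-0.06],
    [1,30,40,0,-0.06],
    [1,30,40,0,-0.06],
    [1,30,40,0,-0.06],
    [1,30,40,0,-0.06],
    [1,30,40,0,-0.07],
    [1,30,40,0,0],
    [1,30,40,0,0],
    [1,30,40,0,0],
    [1,30,35,0,0],
    [1,20,20,0,0],
    [1,5,0,0,0],
    [1,0,0,0,0],
    [1,0,0,0,0]
  ],
  "force": 40
}}

```text
clock: 1.98
ee_pos: [0.4652, -0.2074, 0.2691]
tcp_rot: [-0.045, -0.706, 0.706, 0.045]
contact_force: [0.4, -1.1, -0.4]
width: -0.0003
```

Run:
```python
from h import *
for n in("scene","top"): cv2.imwrite(f"pics/{n}1.png",get_image(n)[:,:,::-1])
o=get_obs();print(o['clock'],o['ee_pos'],o['contact_force'],o['width'],arm.tip_extent,o['joint_pos'])
a=cv2.imread("pics/scene1.png")[150:350,60:330];b=cv2.imread("pics/top1.png")[220:350,300:480]
cv2.imwrite("pics/c1.png",np.hstack([cv2.resize(a,(400,296)),cv2.resize(b,(400,296))]))
```

```text
2.075 [ 0.46535968 -0.2071514   0.26927892] [ 1.26869794  0.22310317 -0.06395284] 0.0002351903710004489 0.008 [ 0.60921236  0.19223158 -0.28437804  1.85424026  0.0602001   1.10350993
 -1.39560352]
```

View pics/c1.png

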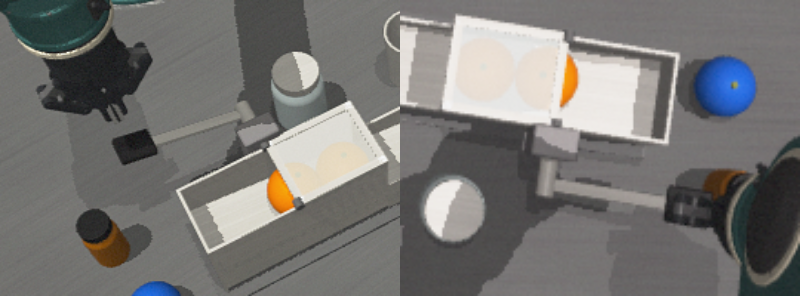

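The closed fingertips sit directly above the black pad in both views, clear of the shaker, jar and lid. Going down to contact.

{"op": "apply_moves", "data": {
  "rows": [
    [1,0,0,-20,0],
    [1,0,0,-20,0],
    [1,0,0,-15,0],
    [1,0,0,-5,0],
    [1,0,0,-5,0],
    [1,0,0,-5,0],
    [1,0,0,-5,0],
    [1,0,0,0,0]
  ]
}}

```text
clock: 3.08
ee_pos: [0.466, -0.2066, 0.1943]
tcp_rot: [-0.045, -0.706, 0.706, 0.044]
contact_force: [-0.0, -0.6, -0.3]
width: 0.0001
```

Run:
```python
from h import *
a=get_image("scene")[150:350,60:330,::-1];b=get_image("top")[220:350,300:480,::-1]
cv2.imwrite("pics/c2.png",np.hstack([cv2.resize(a,(400,296)),cv2.resize(b,(400,296))]))
o=get_obs();print(o['ee_pos'],o['contact_force'])
```

```text
[ 0.46586894 -0.20640582  0.19432927] [ 0.08235034 -0.60384092 -0.13141906]
```

View pics/c2.png

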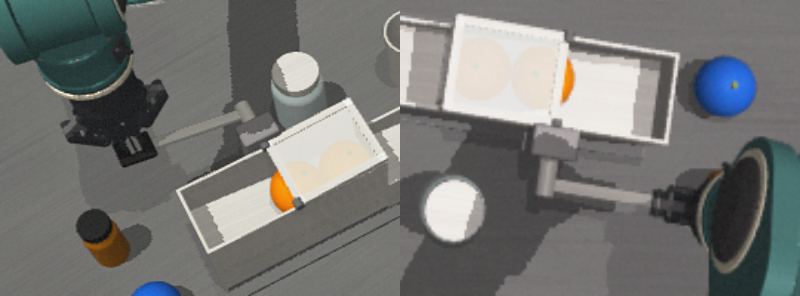

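The fingers are over the pad and just about to touch, in line with its centre. Pressing a first part.

{"op": "apply_moves", "data": {
  "rows": [
    [1,0,0,-5,0],
    [1,0,0,-5,0],
    [1,0,0,-5,0],
    [1,0,0,-5,0],
    [1,0,0,0,0]
  ]
}}

```text
clock: 3.8
ee_pos: [0.4658, -0.2065, 0.1741]
tcp_rot: [0.045, 0.706, -0.706, -0.045]
contact_force: [0.0, 0.2, -0.4]
width: -0.0
```

Run:
```python
from h import *
a=get_image("scene")[150:350,60:330,::-1]
cv2.imwrite("pics/c3.png",cv2.resize(a,(800,592),interpolation=cv2.INTER_CUBIC))
o=get_obs();print(o['ee_pos'],o['contact_force'])
```

```text
[ 0.4657486  -0.20635065  0.17416209] [ 0.31732325  0.34601098 -0.62564221]
```

View pics/c3.png

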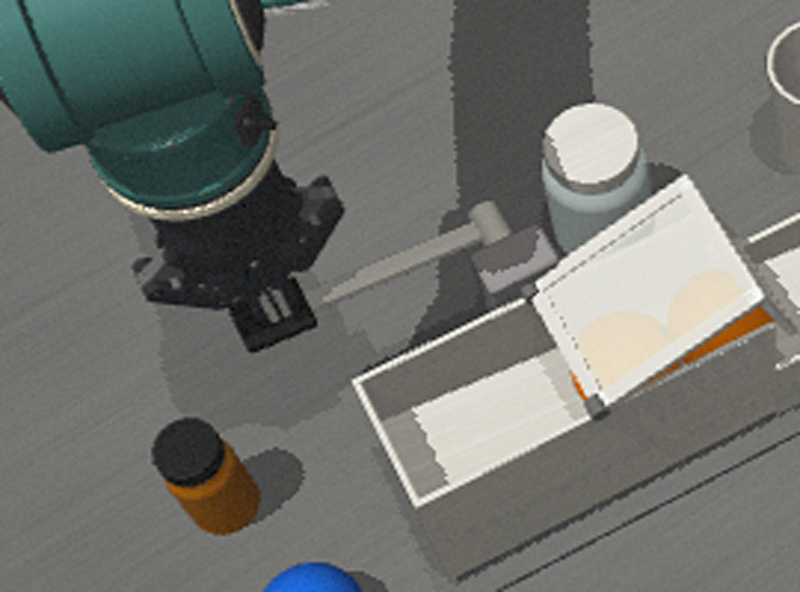

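The lever is going down and the lid is rising (gap visible at its downhill edge), with the pad under the fingers. Pressing on toward the stop.

{"op": "apply_moves", "data": {
  "rows": [
    [1,0,0,-5,0],
    [1,0,0,-5,0],
    [1,0,0,-5,0],
    [1,0,0,-5,0],
    [1,0,0,-5,0],
    [1,0,0,-5,0],
    [1,0,0,-5,0],
    [1,0,0,-5,0],
    [1,0,0,-4,0],
    [1,0,0,-3,0],
    [1,0,0,0,0]
  ]
}}

```text
clock: 5.22
ee_pos: [0.4658, -0.2063, 0.127]
tcp_rot: [0.044, 0.706, -0.706, -0.045]
contact_force: [0.9, 1.7, 3.8]
width: 0.0004
```

Run:
```python
from h import *
a=get_image("scene")[130:370,90:410,::-1]
cv2.imwrite("pics/c4.png",cv2.resize(a,(800,600),interpolation=cv2.INTER_CUBIC))
o=get_obs();print(o['ee_pos'],o['contact_force'])
```

```text
[ 0.465803   -0.20642048  0.1271741 ] [0.17883814 1.52908343 3.88405792]
```

View pics/c4.png

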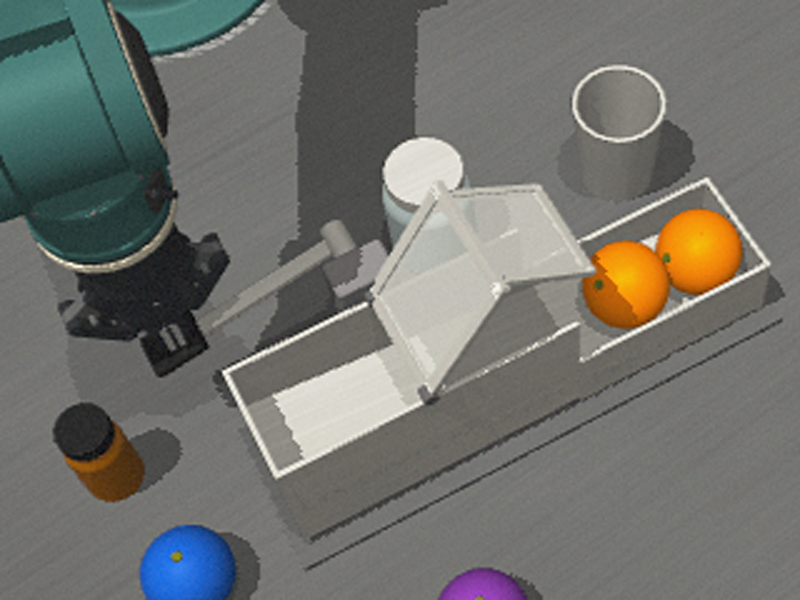

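Both oranges are in the trough (crop (625,285) and (700,250)) and the lid stands up. Now I'll press the last few millimetres until the force shows the hard stop.

{"op": "apply_moves", "data": {
  "rows": [
    [1,0,0,-2,0],
    [1,0,0,-1,0],
    [1,0,0,0,0]
  ]
}}

```text
clock: 5.65
ee_pos: [0.4661, -0.2065, 0.1251]
tcp_rot: [-0.045, -0.706, 0.706, 0.044]
contact_force: [-5.4, 4.1, 21.8]
width: 0.0
```

The force rose to 22 N, so the lever is on its stop. I'll hold it there and check the oranges and lid.

{"op": "apply_moves", "data": {
  "rows": [
    [1,0,0,0,0],
    [1,0,0,0,0],
    [1,0,0,0,0],
    [1,0,0,0,0]
  ]
}}

```text
clock: 6.15
ee_pos: [0.4661, -0.2065, 0.1251]
tcp_rot: [-0.045, -0.706, 0.706, 0.044]
contact_force: [-4.7, 4.9, 21.8]
width: -0.0001
```

Run:
```python
from h import *
o=np.array([.601,-.035]);u=np.array([np.cos(1.44),np.sin(1.44)])
for n in("scene","top"):
    im=get_image(n);cv2.imwrite(f"pics/{n}5.png",im[:,:,::-1])
    h=cv2.cvtColor(im,cv2.COLOR_RGB2HSV);m=cv2.inRange(h,(5,180,60),(22,255,255))
    k,l,s,c=cv2.connectedComponentsWithStats(m)
    for i in range(1,k):
        if s[i,4]>60:
            x=ray(n,c[i],.07);print(n,c[i],s[i,4],x,(x[:2]-o)@u)
# lid edge predicted at 1.0 rad
x=np.array([u[1],-u[0]])
a=cv2.imread("pics/top5.png")[190:340,220:480];cv2.imwrite("pics/c5.png",cv2.resize(a,(780,450)))
```

```text
scene [528.7   12.19] 200 [0.37206519 0.92552043 0.07      ] 0.9224574769062592
scene [621.51133623  75.15918958] 2073 [0.66027123 0.94222772 0.07      ] 0.9766109503295084
scene [354.53352113 236.91380282] 1775 [0.62330285 0.15180121 0.07      ] 0.1881144349272988
scene [133.63065327 318.30150754] 398 [ 0.50788194 -0.29988889  0.07      ] -0.27477110037161206
top [  2.25770308 199.0140056 ] 357 [0.71890034 0.87647246 0.07      ] 0.9190639801182247
top [280.51838879 241.62697023] 1142 [0.62750357 0.15104716 0.07      ] 0.18791470487218537
```

View pics/c5.png

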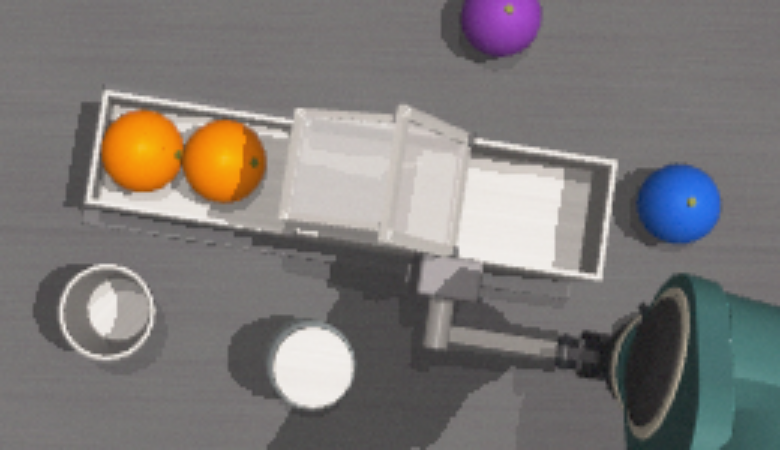

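View pics/scene5.png

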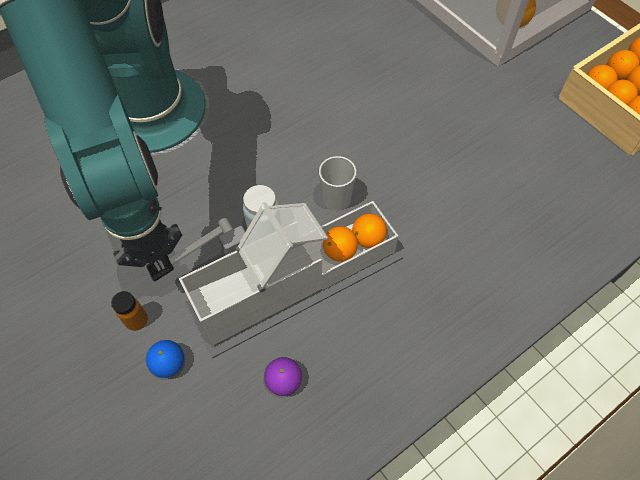

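Both oranges rest in the trough: their mean y is 0.188 m, so the centres are about 0.152 and 0.224 m. The lid is fully up. I'll ease the lever up at 2 mm per row (about 0.2 rad/s at the lid).

{"op": "apply_moves", "data": {
  "rows": [
    [1,0,0,2,0],
    [1,0,0,2,0],
    [1,0,0,2,0],
    [1,0,0,2,0],
    [1,0,0,2,0],
    [1,0,0,2,0],
    [1,0,0,2,0],
    [1,0,0,2,0],
    [1,0,0,2,0],
    [1,0,0,2,0],
    [1,0,0,2,0],
    [1,0,0,2,0],
    [1,0,0,2,0],
    [1,0,0,2,0],
    [1,0,0,2,0],
    [1,0,0,2,0],
    [1,0,0,2,0],
    [1,0,0,2,0],
    [1,0,0,2,0],
    [1,0,0,2,0]
  ]
}}

```text
clock: 8.75
ee_pos: [0.4659, -0.2062, 0.1644]
tcp_rot: [0.044, 0.706, -0.706, -0.044]
contact_force: [-0.3, -0.6, 4.2]
width: -0.0
```

{"op": "apply_moves", "data": {
  "rows": [
    [1,0,0,2,0],
    [1,0,0,2,0],
    [1,0,0,2,0],
    [1,0,0,2,0],
    [1,0,0,2,0],
    [1,0,0,2,0],
    [1,0,0,2,0],
    [1,0,0,2,0],
    [1,0,0,2,0],
    [1,0,0,2,0],
    [1,0,0,2,0],
    [1,0,0,2,0],
    [1,0,0,2,0],
    [1,0,0,2,0],
    [1,0,0,2,0],
    [1,0,0,2,0],
    [1,0,0,2,0],
    [1,0,0,2,0],
    [1,0,0,2,0],
    [1,0,0,2,0]
  ]
}}

```text
clock: 11.25
ee_pos: [0.4657, -0.2068, 0.2043]
tcp_rot: [-0.045, -0.706, 0.706, 0.045]
contact_force: [0.5, -0.0, 0.9]
width: 0.0001
```

Run:
```python
from h import *
a=get_image("scene")[130:370,90:410,::-1]
cv2.imwrite("pics/c6.png",cv2.resize(a,(800,600),interpolation=cv2.INTER_CUBIC))
o=get_obs();print(o['ee_pos'],o['contact_force'])
```

```text
[ 0.46581365 -0.20676668  0.20453343] [ 0.77006503 -1.10751027  0.12170505]
```

View pics/c6.png

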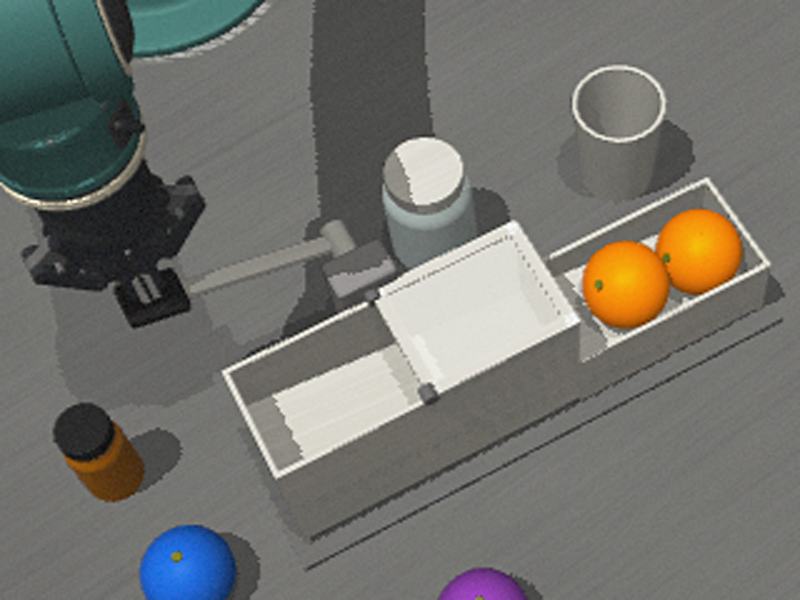

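The lid is shut, the lever is up, the force is near zero and the oranges lie in the trough. I'll lift clear, slowly at first, then retreat.

{"op": "apply_moves", "data": {
  "rows": [
    [1,0,0,2,0],
    [1,0,0,2,0],
    [1,0,0,4,0],
    [1,0,0,10,0],
    [1,0,0,20,0],
    [1,0,0,30,0],
    [1,-15,-20,10,0],
    [1,-30,-40,0,0],
    [1,-30,-40,0,0],
    [1,-30,-40,0,0],
    [1,-30,-30,0,0],
    [1,-10,-10,0,0],
    [1,0,0,0,0],
    [1,0,0,0,0],
    [1,0,0,0,0],
    [1,0,0,0,0]
  ]
}}

```text
clock: 13.3
ee_pos: [0.3214, -0.386, 0.2823]
tcp_rot: [0.044, 0.706, -0.706, -0.044]
contact_force: [-0.8, -0.6, 0.0]
width: -0.0
```

Run:
```python
from h import *
for n in("scene","top"): cv2.imwrite(f"pics/{n}7.png",get_image(n)[:,:,::-1])
a=cv2.imread("pics/scene7.png")[150:350,60:410];b=cv2.imread("pics/top7.png")[190:340,220:480]
cv2.imwrite("pics/c7.png",np.vstack([cv2.resize(a,(560,320)),cv2.resize(b,(560,280))]))
d=cv2.absdiff(cv2.imread("pics/top0.png"),cv2.imread("pics/top7.png"))[285:325,395:445];print((d.max(2)>40).sum())
for n,f in(("top",(395,285,475,325)),):
    for k in (0,7):
        x0,y0,x1,y1=f;im=cv2.imread(f"pics/{n}{k}.png")[y0:y1,x0:x1];m=(im.max(2)<60)[:,:48];ys,xs=np.nonzero(m);print(k,xs.mean()+x0,ys.mean()+y0,m.sum())
o=get_obs();print(o['clock'],o['ee_pos'],o['contact_force'])
```

```text
0
0 428.7979797979798 310.5791245791246 297
7 428.46564885496184 310.5687022900763 262
13.4 [ 0.32111525 -0.3862769   0.28226024] [ 0.0950149  -0.68436352 -0.70009709]
```

View pics/c7.png

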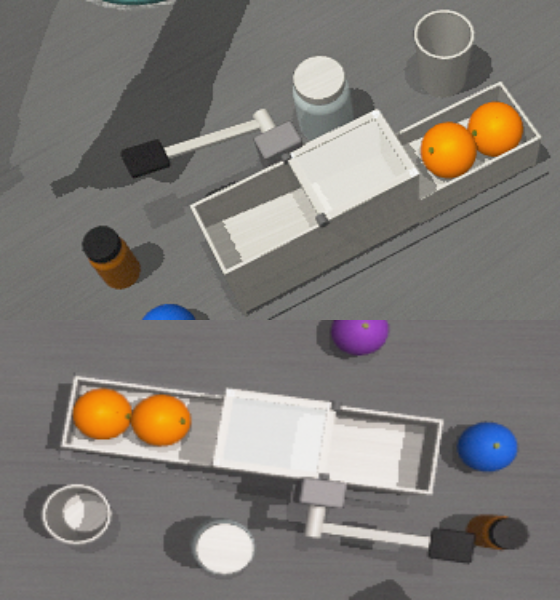

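The lever is back at its start pixels, the lid is shut, both oranges rest in the trough, nothing else has moved and the arm is clear. Handing in.

```bash
python3 -c "
from station import arm
print(arm.finish_job())"
```

```text
the job is handed in; nothing more can be done
None
```

The job is done and handed in at about 13.4 s of the 45 s; the simulator gave no verdict. I pressed the lever pad with closed fingertips down to its hard stop, where the force rose to 22 N. Both oranges rolled out, and I then eased the lever up at 16 mm/s, about 0.2 rad/s at the lid.

- **Oranges:** With the lid still up, they measured about 0.152 and 0.224 m downhill, from their joint mean of 0.188 m in both views and their 72 mm diameter. The last images show them still in the trough. I did not measure their speed.
- **Lid and lever:** The lid looks shut. The lever pad is within 0.4 px of its starting place in the top view.
- **Bystanders and arm:** The jar, cup, shaker and blue and purple balls look unmoved. The arm is clear, with contact force at noise level.
- **Disagreements:** The force reading stayed near 0 N when the lid first lifted, against the 3 to 5 N expected, so I judged contact there from the images. It read about 4 N later, near the stop and on the way up. The two views differed by about 5 mm on the pad's position, which was small enough for this press.

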